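# Stand the fallen reagent bottle back in its tray under the shelf

### The arm

A 7-joint arm with a two-finger parallel gripper is mounted at the origin on the work surface. World frame = base frame: x ahead of the robot, y to its left, z up, the work surface at z = 0. Lengths are in m, angles in rad, forces in N, time in s.
With the tool pointing down it reaches from about 0.4 to 0.85 m from the base axis. Payload 4.5 kg.
Tool frame: the origin (TCP) lies between the finger pads; the fingertips stand 11 mm ahead of it and the grasp point (between the pads) lies 8 mm behind it (r.nose_length is the distance from the TCP to the fingertips, in m); z points along the fingers, y is the line along which they close (so a half turn about z gives the same grasp; the last joint's range is limited). The gripper opens to 88 mm and grips with 3 to 60 N. Pads are 18 mm wide; open, the fingers measure 123 mm over their backs; the gripper's body (75 mm by 187 mm) begins 45 mm behind the grasp point.
Start: joints at [-1.27, 0.689, -0.195, 1.565, 0.157, 0.902, -0.215], TCP at [0.165, 0.603, 0.25] pointing down, gripper open.
Joint ranges: [-3.01, 3.01], [-0.46, 2.08], [-1.47, 1.51], [0.13, 2.56], [-1, 4.14], [0.04, 2.09], [-2.66, 2.66]. Speed limits (rad/s): [2.57, 2.57, 3.14, 3.14, 3.14, 3.14, 3.14].

### API

Orientations are given as a unit quaternion [x, y, z, w].
In Python, from plant import get_state, snapshot, camera_model, r gives the robot as it stands.
- The arm moves only by the shell command python3 -m inch 'ROWS' [FORCE]. ROWS is text: rows parted by semicolons, each of 7 numbers parted by spaces: the opening, from -1 (shut) to 1 (fully open), then the shift along the tool's x, y, z in m, then the turn, a rotation vector about the tool's x, y, z in rad. A call has 1 to 20 rows; each row shifts and turns the commanded pose from where the row before left it, along the tool's axes as they then stand; what a row does not reach is not made up. A row lasts 1/12 s, in which the tool goes at most 41.7 mm and 7.16 degrees, less where a joint would pass 70% of its speed; a pose out of reach is approached as far as the arm can. A call is refused whole if a number of a shift passes 0.0417 or a number of a turn 0.125, either way. A call with a gripper value outside its range is refused whole. The fingers move at their own pace and stop on an object; FORCE is the grip in N (left out, the last holds). Time passes only in rows, so rows that do not move let the fingers close. It gives the time, the measured TCP pose, the force, the opening and the grip force at its end, in the units of the state.
- get_state(): the state, without advancing time (a new reading comes with each control period).
- snapshot(name): name is "scene" or "top" or "wrist"; returns (picture, depth): 400x640x3 uint8, red, green, blue; 400x640 float32, m along the optical axis (not along the pixel's ray), 0 where there is no reading.
- camera_model(name): a dict with "intrinsics" (3x3 intrinsics, pixels), "view" (4x4, takes a point from world to camera coordinates). Camera axes: x right, y down, z forward; pixel columns grow to the right and rows downward; lengths in m; the calibration is good to about 2 mm. A picture is of the moment at which its call begins: read the wrist's pose just before it. camera_model takes no time and is no camera call; for the wrist camera it gives the pose at the moment of the call.
- r.finish_job(): hands the job in; it is judged then, once.
The state is a dict: "clock": time; "q": joint angles; "qd": joint speeds; "joint_torque": joint torques, N m; "tool_pos": TCP position; "eef_rot": TCP orientation; "contact_force": force on the tool from outside, world axes, zero at the start; "moment": the same for the moment, N m; "opening": opening from 0.0 (shut) to 1.0 (fully open); "finger_force": force on a finger pad.
Only numpy, scipy, OpenCV 4.12 (cv2) and the standard library are available. Lean on these libraries where they do the work, as an engineer would, in place of code of your own. Each camera call takes 0.05 s, during which the arm holds its last target. There are 200 camera calls.

### The job

A square reagent bottle has fallen over on the lab bench. Stand it upright, cap up, flat on the floor of the shallow steel tray under the reagent shelf, setting it down gently, and let go of it. Leave the shelf's other bottle, the beaker, the mortar and the petri dishes where they stand.

Things in the scene. Friction and masses are not known exactly. Their poses are not given: they have to be found in the camera images.
- bottle: Fallen white plastic bottle, orange cap, 130 mm tall, 0.15-0.3 kg. Body 50 x 50 mm square from base to 86 mm, shoulder to 102 mm, cap 37 mm across at 108-130 mm. Origin: centre of its base; z runs base to cap, x, y square to its sides. Starts lying on a side face on the open bench before the shelf (axis level, 25 mm up), cap to the robot's left, up to 40 deg off towards the robot.
- tray: Shallow rectangular steel tray fixed on the bench under the shelf's front edge, outside 130 (x) x 150 (y) x 12 mm high, walls 4 mm thick, floor 4 mm above the bench. Origin: centre of its underside; x points away from the robot, under the shelf. The shelf's front edge runs 35 mm on the robot's side of the tray's centre.
- shelf: Fixed reagent shelf: white board 780 mm long (y), 150 mm deep (x), 18 mm thick, underside 270 mm above the bench, on two 30 mm square posts at y = +-375 mm, x = 100 mm. Origin: on the bench under the middle of the front edge (facing the robot); x points away from the robot. Jars up to 60 mm tall stand on its ends.
- standing_bottle: Bystander: an upright bottle identical to the fallen one, on the bench under the shelf, 165 to 185 mm to the +y side of the tray's centre. Origin: centre of its base.
- beaker: Bystander: open steel cup, 68 mm across, 90 mm tall, on the bench under the shelf, 165 to 185 mm to the -y side of the tray's centre. Origin: centre of its underside.
- mortar: Bystander: white ceramic bowl, 90 mm across, 42 mm tall, on the bench to the robot's right. Origin: centre of its underside.
- dishes: Bystander: stack of two clear petri dishes, 90 mm across, 28 mm tall in all, on the bench to the robot's left. Origin: centre of its underside.
Mind the look-alikes: they are no part of the job. Leave any brown, green or purple look-alike of the bottle alone.

How it is judged:
At the end, for the whole second after the job is handed in: The bottle stands at rest, cap up, within 0.08 rad of vertical, its base on the tray's floor (no more than 3 mm above it) within the tray's walls; the four bystanders stand upright within 25 mm of where they began (angle between bottle's own z axis and vertical below 0.08 rad and x of bottle in the frame of tray between -0.05 and 0.05 m and y of bottle in the frame of tray between -0.06 and 0.06 m and z of bottle in the frame of tray below 0.007 m and linear speed of bottle below 0.02 m/s and angular speed of bottle below 0.1 rad/s and distance of each of standing_bottle, beaker, mortar, dishes from where it was at the start of the episode below 0.025 m and angle between each of standing_bottle, beaker, mortar, dishes's own z axis and vertical below 0.15 rad); the robot touches nothing.
It fails at once if the standing bottle pushed more than 25 mm or tipped (distance of standing_bottle from where it was at the start of the episode above 0.025 m or angle between standing_bottle's own z axis and vertical above 0.3 rad).
It fails at once if the beaker pushed more than 25 mm or tipped (distance of beaker from where it was at the start of the episode above 0.025 m or angle between beaker's own z axis and vertical above 0.3 rad).
It fails at once if the mortar pushed more than 25 mm or tipped (distance of mortar from where it was at the start of the episode above 0.025 m or angle between mortar's own z axis and vertical above 0.3 rad).
It fails at once if the petri dishes pushed more than 25 mm or tipped (distance of dishes from where it was at the start of the episode above 0.025 m or angle between dishes's own z axis and vertical above 0.3 rad).
It fails at once if the bottle dropped or slammed into the tray (its base within 50 mm of the tray's floor and moving over 0.6 m/s, as after falling 20 mm) (linear speed of bottle above 0.6 m/s and z of bottle in the frame of tray below 0.054 m and x of bottle in the frame of tray between -0.07 and 0.07 m and y of bottle in the frame of tray between -0.08 and 0.08 m).
It also fails if it takes over 45 s, if anything falls off the work surface, if the arm or the gripper's body presses on something with over 40 N, if the wrist force passes 120 N, or if a joint passes its speed limit or range.

## Working session

There is one attempt and no reset: what is moved stays moved. The work goes in short steps, Python scripts to look and compute and a shell command to move; the robot and the scene stay as the last step left them, time stands still between calls to the robot, and variables do not carry over. Pictures are saved under pics/ and viewed, at most 10 in all, crops included, and the job is handed in when it is done.

```bash
ls; mkdir -p pics; cat > h.py <<'E'
import numpy as np, cv2
from plant import get_state, snapshot, camera_model, r
from scipy.spatial.transform import Rotation as R
def pts(name,d):
    m=camera_model(name);K=np.array(m["intrinsics"]);V=np.array(m["view"])
    v,u=np.mgrid[0:400,0:640]
    c=np.stack([(u-K[0,2])/K[0,0]*d,(v-K[1,2])/K[1,1]*d,d],-1)
    return (c-V[:3,3])@V[:3,:3]
def shot(n,f):
    im,d=snapshot(n);cv2.imwrite('pics/'+f,im[...,::-1]);np.save('pics/'+f[:-4],pts(n,d)*(d>0)[...,None]);return im,d
def state():
    s=get_state();print(s["clock"],np.round(s["tool_pos"],4),'\n',np.round(R.from_quat(s["eef_rot"]).as_matrix(),3),np.round(s["q"],3),np.round(s["contact_force"],1),s["opening"],s["finger_force"])
E
python3 - <<'E'
from h import *
shot("scene","s1.png");shot("top","t1.png");state()
E
```

```text
pics
0.1 [0.1647 0.6024 0.249 ] 
 [[-0.965  0.264 -0.   ]
 [ 0.264  0.965 -0.002]
 [-0.    -0.002 -1.   ]] [-1.27   0.69  -0.195  1.566  0.157  0.902 -0.215] [-0.5  0.4 -0.2] 0.9972563520655473 0.0
```

View pics/s1.png

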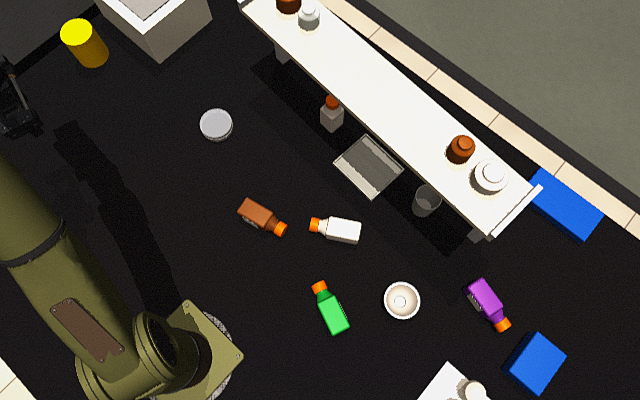

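View pics/t1.png

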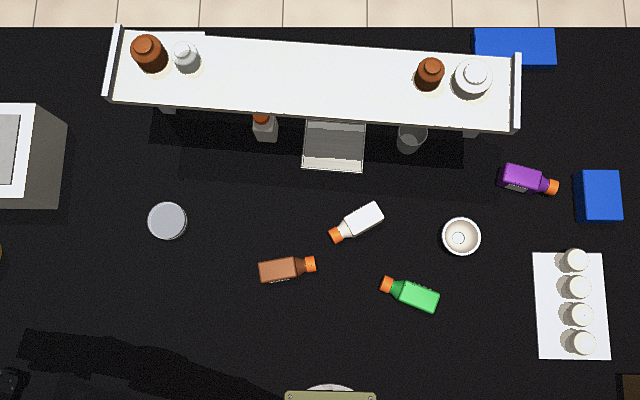

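Fallen look-alikes in the top view are brown (287,269), green (410,294) and purple (528,180). The upright white bottle is at (264,127). The target is the white body with the orange cap, body (362,219) and cap (336,234). The tray is at (335,145) and the beaker at (411,138). Next I'll measure and crop.

```bash
python3 - <<'E'
from h import *
for n in("t1","s1"):
    P=np.load(f'pics/{n}.npy');im=cv2.imread(f'pics/{n}.png').astype(int)
    if n=="t1": box=(slice(195,250),slice(320,392))
    else: box=(slice(208,250),slice(303,368))
    p=P[box].reshape(-1,3);c=im[box].reshape(-1,3)
    print(n)
    for lab,m in(("white top",(c.min(1)>150)&(p[:,2]>.035)),("cap",(c[:,2]>180)&(c[:,0]<90)&(p[:,2]>.01))):
        q=p[m]; rc=cv2.minAreaRect(q[:,:2].astype(np.float32))
        print(lab,m.sum(),q.mean(0).round(4),np.percentile(q[:,2],[5,50,95]).round(4),rc)
P=np.load('pics/t1.npy')
for u,v in [(302,167),(362,172),(305,122),(366,124),(335,150),(320,163),(335,170),(110,100),(300,114),(510,128),(262,117),(265,135),(411,138),(335,113)]: print((u,v),P[v,u].round(4))
P=np.load('pics/s1.npy')
for u,v in [(372,197),(335,163),(367,136),(402,167),(366,165),(331,101),(333,120),(427,190)]: print('s',(u,v),P[v,u].round(4))
im=cv2.imread('pics/t1.png');cv2.imwrite('pics/c1.png',cv2.resize(im[95:255,240:440],None,fx=3.7,fy=3.7,interpolation=cv2.INTER_CUBIC))
E
```

```text
t1
white top 870 [ 0.4853 -0.0653  0.05  ] [0.0418 0.0509 0.0544] ((0.48416271805763245, -0.06187203526496887), (0.04824008792638779, 0.10707556456327438), 30.253358840942383)
cap 120 [ 0.4504 -0.0068  0.0414] [0.0354 0.0417 0.0467] ((0.45122769474983215, -0.006571242585778236), (0.03219597786664963, 0.020802345126867294), 29.14661407470703)
s1
white top 693 [ 0.4855 -0.0686  0.0486] [0.0409 0.0492 0.0531] ((0.48373085260391235, -0.06421343982219696), (0.049724042415618896, 0.10713686048984528), 31.429553985595703)
cap 103 [ 0.4493 -0.01    0.0405] [0.0329 0.0411 0.0458] ((0.4511694014072418, -0.008781857788562775), (0.03451186418533325, 0.020933568477630615), 31.44704818725586)
(302, 167) [0.6175 0.0751 0.0167]
(362, 172) [ 0.6075 -0.0703  0.012 ]
(305, 122) [ 7.386e-01  7.150e-02 -4.000e-04]
(366, 124) [ 0.7336 -0.0808  0.0013]
(335, 150) [ 0.664  -0.0044  0.007 ]
(320, 163) [0.6306 0.032  0.0071]
(335, 170) [ 0.6115 -0.0049  0.0138]
(110, 100) [0.6745 0.4296 0.2874]
(300, 114) [0.6461 0.0617 0.2923]
(510, 128) [ 0.6209 -0.3289  0.2919]
(262, 117) [0.7007 0.1589 0.1321]
(265, 135) [0.6818 0.1609 0.0644]
(411, 138) [ 0.6965 -0.191   0.0055]
(335, 113) [ 0.6486 -0.0042  0.2917]
s (372, 197) [ 0.6152 -0.0682  0.0079]
s (335, 163) [0.6228 0.0712 0.0054]
s (367, 136) [0.7428 0.0585 0.0086]
s (402, 167) [ 0.7346 -0.0735  0.0122]
s (366, 165) [0.6769 0.005  0.0019]
s (331, 101) [0.7039 0.1621 0.1292]
s (333, 120) [0.6884 0.1396 0.0762]
s (427, 190) [ 0.7065 -0.1683  0.0636]
```

View pics/c1.png

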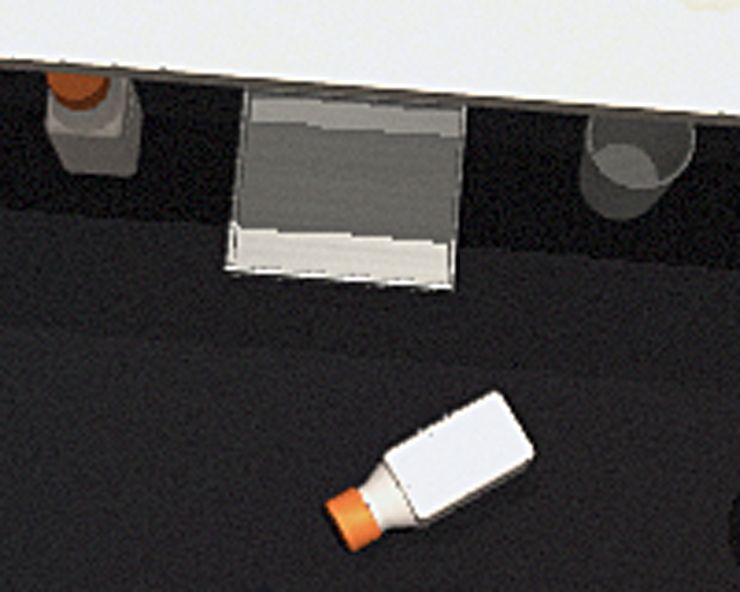

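The crop shows the white body with its orange cap at lower left, so the choice holds. Bottle: base about (0.512,-0.110), axis 31° off +y towards the robot. Tray centre about (0.678,-0.002), yaw about -4°. Next I'll work out the arm's kinematics, to check that a near-horizontal placing pose is reachable.

```bash
cat > kin.py <<'E'
from h import *
from scipy.optimize import least_squares
al=np.array([0,-1,1,1,1,1,-1])*np.pi/2;a=[0,0,0,.0525,.0775,0,.076];d=[.267,0,.293,0,.3425,0,.097]
lo=np.array([-3.01,-.46,-1.47,.13,-1,.04,-2.66]);hi=np.array([3.01,2.08,1.51,2.56,4.14,2.09,2.66])
def fk(q,all=False):
    T=np.eye(4);o=[]
    for i in range(7):
        c,s=np.cos(q[i]),np.sin(q[i]);ca,sa=np.cos(al[i]),np.sin(al[i])
        T=T@np.array([[c,-s,0,a[i]],[s*ca,c*ca,-sa,-d[i]*sa],[s*sa,c*sa,ca,d[i]*ca],[0,0,0,1]]);o.append(T)
    return o if all else T
E
python3 - <<'E'
from kin import *
s=get_state();T=fk(s["q"]);print(T.round(3));p=s["tool_pos"]
w=T[:3,3];print(np.hypot(*w[:2]),np.hypot(*p[:2]),np.degrees(np.arctan2(p[1],p[0])-np.arctan2(w[1],w[0])),w[2]-p[2])
E
```

```text
[[ 0.262 -0.965 -0.002  0.089]
 [-0.965 -0.262  0.011 -0.608]
 [-0.011 -0.001 -1.     0.207]
 [ 0.     0.     0.     1.   ]]
0.6139983363957605 0.6244718370079811 156.3985445089205 -0.04213585155506841
```

```bash
python3 -m inch '1 -.0285 -.0138 0 0 0 0;1 -.0285 -.0138 0 0 0 0;1 -.0285 -.0138 0 0 0 0;1 -.0285 -.0138 0 0 0 0;1 -.0285 -.0138 0 0 0 0;1 -.0285 -.0138 0 0 0 0;1 -.0285 -.0138 0 0 0 0;1 -.0285 -.0138 0 0 0 0;1 -.0285 -.0138 0 0 0 0;1 -.0285 -.0138 0 0 0 0;1 -.0285 -.0138 0 0 0 0;1 -.0285 -.0138 0 0 0 0;1 0 0 0 0 0 0'; python3 -c "
from h import *;state();s=get_state();np.save('d1.npy',np.r_[s['q'],s['tool_pos'],s['eef_rot']])"
python3 -m inch '1 0 0 0 0 0 .11;1 0 0 0 0 0 .11;1 0 0 0 0 0 .11;1 0 0 0 0 0 .11;1 0 0 0 0 0 .11;1 0 0 0 0 0 .11;1 0 0 0 0 0 .11;1 0 0 0 0 0 0;1 0 0 0 0 0 0'; python3 -c "
from h import *;state();s=get_state();np.save('d2.npy',np.r_[s['q'],s['tool_pos'],s['eef_rot']])"
```

```text
clock: 1.18
tool_pos: [0.4571, 0.346, 0.2491]
eef_rot: [0.138, 0.99, -0.002, 0.002]
contact_force: [-1.0, -0.0, 0.0]
opening: 1.001
finger_force: 0.0
1.1833 [0.4571 0.346  0.2491] 
 [[-0.962  0.274  0.003]
 [ 0.274  0.962 -0.005]
 [-0.005 -0.004 -1.   ]] [-0.594  0.624 -0.232  1.725  0.193  0.817  0.377] [-1. -0.  0.] 1.0006791759694789 0.0
clock: 1.93
tool_pos: [0.4506, 0.3531, 0.2495]
eef_rot: [0.494, 0.869, -0.0, 0.0]
contact_force: [0.1, 0.9, -0.6]
opening: 0.997
finger_force: 0.0
1.9333 [0.4506 0.3531 0.2495] 
 [[-0.512  0.859 -0.   ]
 [ 0.859  0.512 -0.001]
 [-0.    -0.001 -1.   ]] [-0.738  0.616 -0.012  1.734  0.01   0.793 -0.217] [ 0.1  0.9 -0.6] 0.9965019969274403 0.0
```

```bash
python3 -m inch '1 -.0276 -.0142 0 0 0 0;1 -.0276 -.0142 0 0 0 0;1 -.0276 -.0142 0 0 0 0;1 -.0276 -.0142 0 0 0 0;1 -.0276 -.0142 0 0 0 0;1 -.0276 -.0142 0 0 0 0;1 -.0276 -.0142 0 0 0 0;1 -.0276 -.0142 0 0 0 0;1 -.0276 -.0142 0 0 0 0;1 -.0276 -.0142 0 0 0 0;1 -.0276 -.0142 0 0 0 0;1 -.0276 -.0142 0 0 0 0;1 -.0276 -.0142 0 0 0 0;1 0 0 0 0 0 0;1 0 0 0 0 0 0'; python3 -c "
from h import *;state();s=get_state();np.save('d3.npy',np.r_[s['q'],s['tool_pos'],s['eef_rot']])"
python3 -m inch '1 0 0 0 0 -.117 0;1 0 0 0 0 -.117 0;1 0 0 0 0 -.117 0;1 0 0 0 0 0 0;1 0 0 0 0 0 0'; python3 -c "
from h import *;state();s=get_state();np.save('d4.npy',np.r_[s['q'],s['tool_pos'],s['eef_rot']])"
cat > kin.py <<'E'
from h import *
import itertools
from scipy.optimize import least_squares
D=np.array([np.load(f'd{i}.npy') for i in (1,2,3,4)])
def fk(q,s,L,all=False):
    T=np.eye(4);o=[]
    for i in range(7):
        A=np.eye(4);A[:3,:3]=R.from_rotvec(np.eye(3)[2-i%2]*s[i]*q[i]).as_matrix();A[:3,3]=A[:3,:3]@L[3*i:3*i+3]
        T=T@A;o.append(T)
    if len(L)>21: 
        A=np.eye(4);A[:3,:3]=R.from_rotvec(L[21:24]).as_matrix();T=T@A
    return (T,o) if all else T
E
python3 - <<'E'
from kin import *
best=[]
for t in itertools.product((1,-1),repeat=7):
  if t[1]<0: continue
  for w in range(4):
    W=R.from_rotvec([0,0,w*np.pi/2])
    e=0
    for x in D:
        Rm=R.from_matrix(fk(x[:7],t,np.zeros(21))[:3,:3])*W
        e+=(Rm.inv()*R.from_quat(x[10:])).magnitude()
    best.append((e,t,w))
best.sort(key=lambda b:b[0]);print(*best[:6],sep='\n')
s=best[0][1];w=best[0][2]
rv=R.from_rotvec([0,0,w*np.pi/2]).as_rotvec()
def res(L):
    return np.concatenate([fk(x[:7],s,L)[:3,3]-x[7:10] for x in D]+[.0015*(L-L0)])
L0=np.zeros(21);L0[2]=.3;L0[8]=.35;L0[14]=.35;L0[20]=.25
f=least_squares(res,L0);print(f.x.reshape(7,3).round(3),abs(f.fun[:12]).max())
E
```

```text
clock: 3.18
tool_pos: [0.4746, -0.0517, 0.2496]
eef_rot: [0.496, 0.868, -0.0, 0.0]
contact_force: [-0.2, -0.7, 0.0]
opening: 1.003
finger_force: 0.0
3.1833 [ 0.4746 -0.0517  0.2496] 
 [[-0.507  0.862 -0.   ]
 [ 0.862  0.507 -0.   ]
 [-0.    -0.    -1.   ]] [ 0.058  0.499 -0.069  2.002  0.056  0.643  0.484] [-0.2 -0.7  0. ] 1.0029962377052355 0.0
clock: 3.6
tool_pos: [0.4744, -0.0465, 0.2481]
eef_rot: [0.486, 0.86, -0.079, 0.134]
contact_force: [-0.3, -0.4, 0.2]
opening: 1.0
finger_force: 0.0
3.6 [ 0.4744 -0.0465  0.2481] 
 [[-0.493  0.857  0.154]
 [ 0.814  0.516 -0.265]
 [-0.307 -0.006 -0.952]] [-0.393  0.491  0.299  2.168  0.383  0.407  0.062] [-0.3 -0.4  0.2] 1.000108369283042 0.0
(1.5164943069287037e-15, (-1, 1, -1, 1, -1, 1, -1), 1)
(1.2230959589815997, (-1, 1, 1, 1, -1, 1, -1), 1)
(1.2837142682583478, (-1, 1, -1, 1, 1, 1, -1), 1)
(1.5356784414699436, (-1, 1, 1, 1, 1, 1, -1), 1)
(2.0572239065980353, (1, 1, -1, 1, 1, 1, 1), 0)
(2.209850905806455, (1, 1, -1, 1, 1, 1, -1), 0)
[[-0.01  -0.002  0.321]
 [ 0.003 -0.002  0.103]
 [ 0.024 -0.015  0.453]
 [-0.016 -0.015 -0.001]
 [-0.    -0.009  0.349]
 [ 0.025 -0.009  0.014]
 [-0.002  0.007  0.264]] 2.6071242835712383e-06
```

```bash
cat >> kin.py <<'E'
s7=(-1,1,-1,1,-1,1,-1)
idx=[2,6,7,8,12,13,14,18,19,20]
def full(p): L=np.zeros(24);L[idx]=p;L[23]=np.pi/2;return L
P0=np.array([.32,0,0,.45,0,0,.35,0,0,.26])
fit=least_squares(lambda p:np.concatenate([fk(x[:7],s7,full(p))[:3,3]-x[7:10] for x in D]+[1e-3*(p-P0)]),P0)
LF=full(fit.x)
lo=np.array([-3.01,-.46,-1.47,.13,-1,.04,-2.66]);hi=np.array([3.01,2.08,1.51,2.56,4.14,2.09,2.66])
def ik(pos,Rm,q0):
    def e(q):
        T=fk(q,s7,LF);return np.r_[(T[:3,3]-pos)*5,(R.from_matrix(T[:3,:3].T@Rm)).as_rotvec(),.002*(q-q0)]
    o=least_squares(e,np.clip(q0,lo+.02,hi-.02),bounds=(lo+.015,hi-.015));return o.x,np.linalg.norm(o.fun[:6])
def place(phi,psi,sgn=1):
    f=np.array([np.cos(psi),np.sin(psi),0]);u=np.array([0,0,1.])
    z=np.cos(phi)*f-np.sin(phi)*u;x=sgn*(np.sin(phi)*f+np.cos(phi)*u);return np.c_[x,np.cross(z,x),z]
E
python3 - <<'E'
from kin import *
print(fit.x.round(3),abs(fit.fun[:12]).max())
q0=np.array(get_state()["q"]);rng=np.random.default_rng(0);state()
tc=np.array([.675,-.002,.004])
for sgn in(1,-1):
 for phi in(0,20,35,45):
  for psi in(-40,0,40):
    Rm=place(*np.radians([phi,psi]),sgn);pos=tc+[0,0,.07]+.008*Rm[:,2]
    c=[ik(pos,Rm,q0)]+[ik(pos,Rm,rng.uniform(lo,hi)) for _ in range(5)]
    g=[x for x in c if x[1]<.02]
    b=min(g,key=lambda x:abs(x[0]-q0).sum()) if g else min(c,key=lambda x:x[1])
    T,o=fk(b[0],s7,LF,True)
    print(sgn,phi,psi,round(c[0][1],3),round(b[1],3),b[0].round(2),'elbow,wrist',o[2][:3,3].round(2),o[4][:3,3].round(2))
E
```

```text
[ 0.357 -0.004 -0.044  0.558 -0.015 -0.007  0.338  0.     0.005  0.337] 0.0012520479064399292
3.6 [ 0.4744 -0.0465  0.2481] 
 [[-0.493  0.857  0.154]
 [ 0.814  0.516 -0.265]
 [-0.307 -0.006 -0.952]] [-0.393  0.491  0.299  2.168  0.383  0.407  0.062] [-0.3 -0.4  0.2] 1.000108369283042 0.0
1 0 -40 0.18 0.0 [-0.71  1.56  0.29  1.9   1.82  1.35  1.21] elbow,wrist [0.45 0.33 0.38] [0.42 0.21 0.07]
1 0 0 0.669 0.0 [ 0.27  1.66 -0.5   2.15  3.47  2.07  2.25] elbow,wrist [ 0.52 -0.19  0.29] [ 0.35 -0.    0.07]
1 0 40 0.045 0.0 [0.1  1.61 0.41 1.84 3.97 2.07 1.51] elbow,wrist [ 0.55 -0.09  0.36] [ 0.42 -0.21  0.07]
1 20 -40 0.183 0.0 [-0.55  1.3   0.1   2.02  2.01  1.2   1.36] elbow,wrist [0.48 0.24 0.51] [0.44 0.2  0.18]
1 20 0 0.767 0.0 [-0.37  1.49  0.43  2.3   3.01  1.75  1.03] elbow,wrist [0.53 0.16 0.43] [ 0.36 -0.    0.18]
1 20 40 0.177 0.0 [-0.14  1.62  0.87  1.97  3.83  2.07  1.13] elbow,wrist [0.56 0.05 0.37] [ 0.44 -0.2   0.18]
1 35 -40 0.192 0.0 [-0.63  1.19  0.38  2.02  2.16  0.67  1.29] elbow,wrist [0.44 0.27 0.58] [0.47 0.17 0.26]
1 35 0 0.601 0.0 [-0.66  1.88  1.41  2.26  3.41
[... 1128 characters left out ...]
7 -0.48  0.27] [ 0.44 -0.2   0.19]
-1 35 -40 0.0 0.0 [-0.34  1.12 -0.11  2.02  2.03  1.04 -1.51] elbow,wrist [0.49 0.12 0.6 ] [0.47 0.17 0.27]
-1 35 0 0.0 0.0 [ 0.32  1.22 -0.66  2.26  2.84  1.29 -0.93] elbow,wrist [ 0.49 -0.2   0.53] [ 0.41 -0.    0.27]
-1 35 40 0.0 0.0 [ 0.91  1.43 -1.16  1.99  2.58  0.37  0.42] elbow,wrist [ 0.33 -0.45  0.39] [ 0.47 -0.17  0.27]
-1 45 -40 0.0 0.0 [-0.25  1.03 -0.15  1.98  1.96  0.84 -1.33] elbow,wrist [0.48 0.07 0.64] [0.5  0.15 0.31]
-1 45 0 0.0 0.0 [ 0.18  1.05 -0.42  2.17  2.79  0.9  -1.11] elbow,wrist [ 0.48 -0.13  0.62] [ 0.45 -0.    0.31]
-1 45 40 0.0 0.0 [ 0.8   1.28 -1.06  1.97  2.29  0.35  0.52] elbow,wrist [ 0.36 -0.41  0.48] [ 0.5  -0.15  0.31]
```

```bash
cat > sim.py <<'E'
from kin import *
from scipy.spatial.transform import Slerp
LFi=LF
def jac(q):
    T,o=fk(q,s7,LF,True);p=T[:3,3];J=np.zeros((6,7));Tp=np.eye(4)
    for i in range(7):
        ax=Tp[:3,2-i%2]*s7[i];J[:3,i]=np.cross(ax,p-Tp[:3,3]);J[3:,i]=ax;Tp=o[i]
    return T,J
mid=(lo+hi)/2
def follow(q,keys,n=60,lam=.03):
    """keys: list of (pos,R); returns q, worst err"""
    log=[]
    for pos,Rm in keys:
        T=fk(q,s7,LF);sl=Slerp([0,1],R.from_matrix(np.stack([T[:3,:3],Rm])));p0=T[:3,3]
        for t in np.linspace(0,1,n+1)[1:]:
            g=p0+(pos-p0)*t;G=sl(t).as_matrix()
            for _ in range(3):
                T,J=jac(q);e=np.r_[g-T[:3,3],(R.from_matrix(G@T[:3,:3].T)).as_rotvec()]
                dq=J.T@np.linalg.solve(J@J.T+lam**2*np.eye(6),e);q=np.clip(q+np.clip(dq,-.2,.2),lo,hi)
        log.append((q.copy(),np.linalg.norm(e)))
    return q,log
def pick(phi,ah,sgn=1):
    a=np.array([np.cos(ah),np.sin(ah),0]);u=np.array([0,0,1.])
    z=-np.cos(phi)*u-np.sin(phi)*a;x=sgn*(np.cos(phi)*a-np.sin(phi)*u);return np.c_[x,np.cross(z,x),z]
E
python3 - <<'E'
from sim import *
q0=np.load('d3.npy')[:7]
ah=np.radians(121);phi=np.radians(28)
q4,_=follow(q0,[(np.array([.4744,-.0465,.2481]),R.from_quat(np.load('d4.npy')[10:]).as_matrix())]);print('check d4',q4.round(2))
Rp=pick(phi,ah);pk=np.array([.476,-.05,.027])+.008*Rp[:,2]
qp,l=follow(q0,[(pk+[0,0,.2],Rp),(pk,Rp),(pk+[0,0,.25],Rp)]);print('pick',[(x.round(2),round(e,3)) for x,e in l])
for psi in(-40,-20,0,20,40):
    s=np.radians(psi)
    Rf=place(phi,s);f=np.array([np.cos(s),np.sin(s),0])
    pl=np.array([.675,-.002,.074])+.008*Rf[:,2];pre=pl+[-.08,0,.05]
    for name,keys in dict(slerp=[(pre,Rf),(pl,Rf)],
        yaw=[(np.array([.5,-.05,.3]),pick(phi,ah/2+s/2)),(np.array([.5,-.0,.3]),pick(phi,s)),(pre+[0,0,.1],Rf),(pl,Rf)],
        half=[(np.array([.5,-.0,.3]),pick(phi,(ah+s)/2)),(pre+[0,0,.1],Rf),(pl,Rf)]).items():
        q,l=follow(qp,keys);print(psi,name,[round(e,3) for _,e in l],q.round(2))
E
```

```text
check d4 [-0.4   0.49  0.3   2.17  0.38  0.4   0.07]
pick [(array([-0.7 ,  0.67,  0.67,  2.29,  0.47,  0.13, -0.1 ]), np.float64(0.0)), (array([-0.36,  1.04,  0.16,  2.31,  2.32,  0.46, -2.1 ]), np.float64(0.0)), (array([-0.58,  0.49,  0.45,  2.22,  0.72,  0.39, -0.32]), np.float64(0.0))]
-40 slerp [np.float64(1.012), np.float64(0.0)] [-0.98  1.57  1.    2.    2.89  0.34  0.18]
-40 yaw [np.float64(0.0), np.float64(0.0), np.float64(0.601), np.float64(0.653)] [-0.94  1.29  0.62  2.11 -1.    0.04 -2.03]
-40 half [np.float64(0.0), np.float64(0.608), np.float64(0.653)] [-0.94  1.29  0.62  2.11 -1.    0.04 -2.03]
-20 slerp [np.float64(0.831), np.float64(0.557)] [ 0.48  2.05 -1.47  2.24  3.09  2.09 -2.66]
-20 yaw [np.float64(0.0), np.float64(0.0), np.float64(1.101), np.float64(1.684)] [ 1.2   0.91 -1.47  2.56 -1.    0.04 -0.51]
-20 half [np.float64(0.0), np.float64(1.338), np.float64(1.686)] [ 1.2   0.91 -1.47  2.56 -1.    0.04 -0.52]
0 slerp [np.float64(0.587), np.float64(0.361)] [ 0.72  1.97 -1.47  2.31  2.9   1.68 -2.66]
0 yaw [np.float64(0.0), np.float64(0.0), np.float64(1.242), np.float64(1.318)] [ 1.69  2.08 -1.47  2.56 -1.    0.04  0.96]
0 half [np.float64(0.0), np.float64(1.254), np.float64(1.317)] [ 1.69  2.08 -1.47  2.56 -1.    0.04  0.97]
20 slerp [np.float64(0.974), np.float64(1.024)] [ 1.48  2.08 -1.47  2.39 -1.    0.04  1.24]
20 yaw [np.float64(0.0), np.float64(0.0), np.float64(0.977), np.float64(1.024)] [ 1.48  2.08 -1.47  2.39 -1.    0.04  1.24]
20 half [np.float64(0.0), np.float64(0.98), np.float64(1.024)] [ 1.48  2.08 -1.47  2.39 -1.    0.04  1.24]
40 slerp [np.float64(0.517), np.float64(0.589)] [ 1.16  1.71 -1.47  2.08 -1.    0.04  1.16]
40 yaw [np.float64(0.0), np.float64(0.0), np.float64(0.49), np.float64(0.589)] [ 1.16  1.71 -1.47  2.08 -1.    0.04  1.16]
40 half [np.float64(0.0), np.float64(0.491), np.float64(0.589)] [ 1.16  1.71 -1.47  2.08 -1.    0.04  1.16]
```

```bash
cat > plan.py <<'E'
from sim import *
S=.068;ah=np.radians(121)
def sols(pos,Rm,n,rng):
    out=[]
    for _ in range(n):
        x,e=ik(pos,Rm,rng.uniform(lo,hi))
        if e<.01 and np.all(x>lo+.04) and np.all(x<hi-.04): out.append(x)
    return out
def pp(q,sgn):
    T,o=fk(q,s7,LF,True);g=T[:3,3]-.008*T[:3,2]
    return T,np.array([g,g-sgn*S*T[:3,0],g+sgn*(.13-S)*T[:3,0],T[:3,3]+.011*T[:3,2]]+[T[:3,3]-.06*T[:3,2]+k*.094*T[:3,1] for k in(1,-1)]),o[2][:3,3],o[4][:3,3]
def ok(q,sgn):
    T,B,el,wr=pp(q,sgn)
    return B[:,2].min()>.05 and not np.any((B[:,0]>.62+.07*B[:,1])&(B[:,2]>.22)) and B[:,0].max()<.67 and (el[0]<.56 or el[2]>.42) and el[2]>.2 and wr[2]>.12
E
cat > search.py <<'E'
from plan import *
from multiprocessing import Pool
def job(seed):
    rng=np.random.default_rng(seed);res=[]
    sgn=1 if seed%2 else -1
    phi=np.radians(rng.uniform(15,30));psi=np.radians(rng.uniform(-45,40))
    Rp=pick(phi,ah,sgn);g=np.array([.512,-.110,.027])+S*np.array([np.cos(ah),np.sin(ah),0])
    A=sols(g+.008*Rp[:,2]+[0,0,rng.uniform(.1,.2)],Rp,8,rng)
    Rf=place(phi,psi,sgn);B=sols(np.array([.592,rng.uniform(-.04,.04),rng.uniform(.1,.16)])+.008*Rf[:,2],Rf,8,rng)
    for a in A:
        for b in B:
            if all(ok(a+(b-a)*t,sgn) for t in np.linspace(.0,1,25)): res.append((abs(b-a).max(),sgn,phi,psi,a,b))
    return res
if __name__=="__main__":
    import pickle
    with Pool() as p: r_=sum(p.map(job,range(400)),[])
    r_.sort(key=lambda x:x[0]);pickle.dump(r_[:300],open('plans.pkl','wb'));print(len(r_))
    for x in r_[:12]: print(round(x[0],2),x[1],np.degrees(x[2:4]).round(0),x[4].round(2),x[5].round(2))
E
export OMP_NUM_THREADS=1; nproc; time timeout 400 python3 search.py
```

```text
1
801
1.34 1 [ 17. -40.] [-0.18  0.53  0.04  2.19  0.72  0.39 -0.28] [-0.74  1.28  0.31  2.31  2.07  1.15  1.03]
1.35 1 [ 20. -37.] [-0.16  0.56 -0.02  2.23  0.99  0.4  -0.57] [-1.01  1.41  0.74  2.29  2.34  0.73  0.7 ]
1.36 1 [ 21. -34.] [-0.44  0.68  0.39  2.27  0.88  0.13 -0.47] [-0.89  1.33  0.49  2.32  2.23  0.97  0.88]
1.36 1 [ 16. -23.] [-0.04  0.68 -0.13  2.24  1.26  0.36 -0.82] [-0.95  1.49  0.67  2.45  2.5   1.19  0.54]
1.38 1 [ 16. -23.] [-0.02  0.68 -0.17  2.24  1.27  0.38 -0.84] [-0.95  1.49  0.67  2.45  2.5   1.19  0.54]
1.38 1 [ 16. -38.] [-0.13  0.56 -0.    2.2   0.76  0.37 -0.31] [-0.84  1.28  0.32  2.27  1.98  1.12  1.07]
1.38 1 [ 16. -38.] [-0.13  0.56 -0.    2.2   0.76  0.37 -0.31] [-0.84  1.28  0.31  2.27  1.98  1.12  1.08]
1.41 1 [ 16. -22.] [-0.04  0.66 -0.14  2.24  1.2   0.37 -0.76] [-0.94  1.6   0.77  2.47  2.61  1.24  0.38]
1.41 1 [ 16. -24.] [ 0.22  0.55 -0.53  2.17  1.    0.65 -0.56] [-0.58  1.43  0.23  2.47  2.34  1.62  0.85]
1.41 1 [ 16. -22.] [-0.04  0.66 -0.14  2.24  1.2   0.37 -0.76] [-0.81  1.47  0.5   2.48  2.45  1.4   0.65]
1.43 1 [ 16. -38.] [-0.13  0.56 -0.    2.2   0.76  0.37 -0.31] [-0.78  1.26  0.23  2.28  1.95  1.2   1.12]
1.43 1 [ 22. -19.] [-0.04  0.69 -0.25  2.28  1.47  0.53 -1.11] [-0.87  1.67  0.93  2.51  2.9   1.33  0.2 ]
real	1m14.484s
user	4m52.084s
sys	0m0.149s
```

```bash
cat > p2.py <<'E'
from plan import *
q0=np.array(get_state()["q"]);rng=np.random.default_rng(1)
for phi_d in(12,16,20,24):
    phi=np.radians(phi_d);Rp=pick(phi,ah);g=np.array([.476,-.05,.027])+.008*Rp[:,2]
    q,l=follow(q0,[(g+[0,0,.12],Rp),(g,Rp),(g+[0,0,.14],Rp)])
    print(phi_d,[(x.round(2),round(e,3)) for x,e in l])
    for psi_d in(-40,-30,-20):
        Rf=place(phi,np.radians(psi_d));best=None
        for y in(-.02,0.02):
            B=sols(np.array([.592,y,.13])+.008*Rf[:,2],Rf,6,rng)
            for b in B:
                c=abs(b-q).max();o=all(ok(q+(b-q)*t,1) for t in np.linspace(0,1,25))
                if o and(best is None or c<best[0]): best=(c,y,b)
        if best is None: print(psi_d,'none');continue
        # body-twist waypoints, K segments, DLS tracking
        b=best[2];K=4;qq=q.copy();T=fk(q,s7,LF);ee=[];sane=True
        for k in range(1,K+1):
            W=fk(q+(b-q)*k/K,s7,LF)
            qq,l2=follow(qq,[(W[:3,3],W[:3,:3])],20);ee.append(round(l2[-1][1],3));sane&=ok(qq,1)
        Tt=W.copy();qf,l3=follow(qq,[(np.array([.668,-.012,.080])+.008*Rf[:,2],Rf)],30)
        print(psi_d,round(best[0],2),best[1],b.round(2),ee,sane,qq.round(2),'place',round(l3[-1][1],3),qf.round(2),pp(qf,1)[2].round(2))
E
python3 p2.py
```

```text
12 [(array([-0.24,  0.7 ,  0.21,  2.23,  0.37,  0.14,  0.09]), np.float64(0.0)), (array([-0.32,  0.98,  0.37,  2.26,  0.63,  0.04, -0.21]), np.float64(0.247)), (array([-0.17,  0.64,  0.1 ,  2.21,  0.58,  0.24, -0.11]), np.float64(0.0))]
-40 1.35 -0.02 [-0.56  1.32 -0.02  2.28  1.93  1.53  1.14] [np.float64(0.0), np.float64(0.0), np.float64(0.0), np.float64(0.0)] True [-0.74  1.37  0.26  2.27  1.97  1.26  1.01] place 0.0 [-0.68  1.42  0.29  2.02  1.96  1.18  1.19] [0.45 0.31 0.46]
-30 1.47 0.02 [-0.57  1.36 -0.05  2.36  2.05  1.67  1.08] [np.float64(0.0), np.float64(0.0), np.float64(0.0), np.float64(0.0)] True [-0.79  1.41  0.28  2.35  2.11  1.37  0.89] place 0.0 [-0.66  1.47  0.34  2.14  2.21  1.3   1.  ] [0.46 0.31 0.43]
-20 1.71 0.02 [-0.66  1.48  0.23  2.47  2.29  1.69  0.81] [np.float64(0.0), np.float64(0.0), np.float64(0.0), np.float64(0.0)] True [-0.78  1.54  0.42  2.46  2.34  1.54  0.65] place 0.0 [-0.66  1.57  0.49  2.23  2.44  1.43  0.77] [0.46 0.31 0.38]
16 [(array([-0.36,  0.73,  0.34,  2.26,  0.41,  0.07,  0.02]), np.float64(0.0)), (array([-0.14,  0.96,  0.04,  2.24,  2.2
[... 1877 characters left out ...]
2.6   0.62  0.47] [np.float64(0.0), np.float64(0.0), np.float64(0.0), np.float64(0.0)] True [-1.08  1.62  1.09  2.27  3.05  0.54 -0.06] place 0.0 [-1.02  1.69  1.09  2.02  3.03  0.37 -0.06] [0.3  0.47 0.33]
-30 2.42 0.02 [-0.76  1.26  0.35  2.38  2.32  1.14  0.94] [np.float64(0.0), np.float64(0.0), np.float64(0.0), np.float64(0.0)] True [-1.1   1.66  1.1   2.35  3.07  0.77 -0.05] place 0.0 [-0.98  1.74  1.1   2.15  3.05  0.71 -0.04] [0.32 0.45 0.31]
-20 1.47 0.02 [-0.99  1.73  1.11  2.47  3.07  1.18 -0.02] [np.float64(0.0), np.float64(0.0), np.float64(0.0), np.float64(0.0)] True [-1.    1.75  1.14  2.47  3.09  1.18 -0.05] place 0.0 [-0.9   1.81  1.15  2.24  3.07  1.06 -0.04] [0.35 0.42 0.27]
```

```bash
python3 -m inch '1 .0034 0 .0105 0 0 0;1 .0034 0 .0105 0 0 0;1 .0034 0 .0105 0 0 0;1 .0034 0 .0105 0 0 0;1 .0034 0 .0105 0 0 0;1 .0034 0 .0105 0 0 0;1 .0034 0 .0105 0 0 0;1 .0034 0 .0105 0 0 0;1 .0034 0 .0105 0 0 0;1 .0034 0 .0105 0 0 0;1 .0034 0 .0105 0 0 0;1 0 0 0 0 0 0' >/dev/null; cat > tgt.py <<'E'
from plan import *
def delta(pos,Rm):
    s=get_state();Rc=R.from_quat(s["eef_rot"]).as_matrix()
    print('tool shift mm',(Rc.T@(pos-np.array(s["tool_pos"]))*1e3).round(1),'turn',R.from_matrix(Rc.T@Rm).as_rotvec().round(3))
E
python3 - <<'E'
from tgt import *
state();Rp=pick(np.radians(17),ah);g=np.array([.476,-.05,.027])+.008*Rp[:,2];delta(g+[0,0,.09],Rp)
q=np.array(get_state()["q"])
for h in(.06,.04,.02,0):
    q,l=follow(q,[(g+[0,0,h],Rp)],20);print(h,q.round(2),l[-1][1].round(3))
im,d=shot("wrist","w1.png")
E
```

```text
4.6 [ 0.4759 -0.0525  0.1324] 
 [[-0.482  0.863  0.149]
 [ 0.821  0.505 -0.267]
 [-0.306 -0.007 -0.952]] [-0.413  0.762  0.385  2.269  0.67   0.045 -0.281] [ 1.  -0.2 -0.2] 0.9989287778654925 0.0
tool shift mm [ 6.8  1.5 22. ] turn [-0.01   0.014 -0.009]
0.06 [-0.45  0.9   0.52  2.29  0.93  0.04 -0.52] 0.21
0.04 [-0.15  0.87  0.04  2.26  1.97  0.26 -1.56] 0.0
0.02 [-0.11  0.91 -0.03  2.26  2.03  0.33 -1.62] 0.0
0 [-0.09  0.96 -0.07  2.25  2.07  0.38 -1.67] 0.0
```

View pics/w1.png

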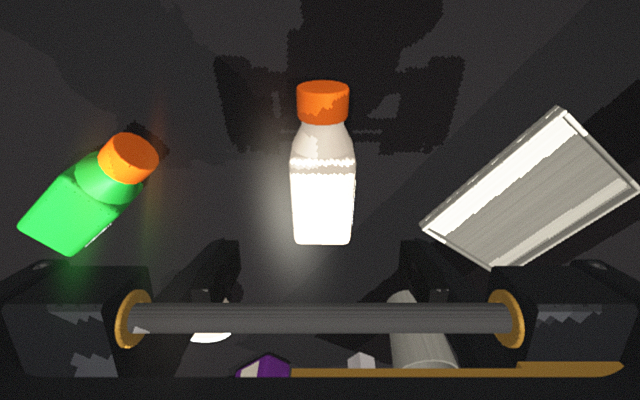

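```bash
python3 - <<'E'
from tgt import *
Rp=pick(np.radians(17),ah);g=np.array([.476,-.05,.027])+.008*Rp[:,2];q0=np.array(get_state()["q"])
for ax in range(3):
  for v in(-.3,-.15,.15,.3):
    rv=np.zeros(3);rv[ax]=v;Rt=Rp@R.from_rotvec(rv).as_matrix();out=[]
    q=q0
    for h,Rm in((.11,Rt),(.08,Rt),(.08,Rp),(.05,Rp),(.02,Rp),(0,Rp)):
        q,l=follow(q,[(g+[0,0,h],Rm)],20);out.append((round(l[-1][1],2),round(q[4],2),round(q[5],2)))
    print(ax,v,out)
E
```

```text
0 -0.3 [(np.float64(0.0), np.float64(2.61), np.float64(0.5)), (np.float64(0.0), np.float64(2.65), np.float64(0.6)), (np.float64(0.04), np.float64(2.24), np.float64(0.04)), (np.float64(0.0), np.float64(2.26), np.float64(0.12)), (np.float64(0.0), np.float64(2.28), np.float64(0.21)), (np.float64(0.0), np.float64(2.31), np.float64(0.27))]
0 -0.15 [(np.float64(0.05), np.float64(2.26), np.float64(0.26)), (np.float64(0.0), np.float64(2.32), np.float64(0.37)), (np.float64(0.02), np.float64(2.07), np.float64(0.04)), (np.float64(0.0), np.float64(2.11), np.float64(0.15)), (np.float64(0.0), np.float64(2.16), np.float64(0.26)), (np.float64(0.0), np.float64(2.19), np.float64(0.32))]
0 0.15 [(np.float64(0.0), np.float64(0.59), np.float64(0.34)), (np.float64(0.0), np.float64(0.61), np.float64(0.25)), (np.float64(0.12), np.float64(0.72), np.float64(0.04)), (np.float64(0.28), np.float64(1.11), np.float64(0.04)), (np.float64(0.0), np.float64(2.04), np.float64(0.31)), (np.float64(0.0), np.float64(2.09), np.float64(0.37))]
0 0.3 [(np.float64(0.0), np.float64(0.5), np.float64(0.59)), (np.float64(0.0), np.
[... 2270 characters left out ...]
, np.float64(0.39))]
2 0.15 [(np.float64(0.02), np.float64(0.61), np.float64(0.04)), (np.float64(0.13), np.float64(0.72), np.float64(0.04)), (np.float64(0.14), np.float64(1.0), np.float64(0.04)), (np.float64(0.0), np.float64(1.92), np.float64(0.24)), (np.float64(0.0), np.float64(2.01), np.float64(0.33)), (np.float64(0.0), np.float64(2.06), np.float64(0.39))]
2 0.3 [(np.float64(0.02), np.float64(0.54), np.float64(0.04)), (np.float64(0.13), np.float64(0.63), np.float64(0.04)), (np.float64(0.14), np.float64(0.95), np.float64(0.04)), (np.float64(0.0), np.float64(1.92), np.float64(0.24)), (np.float64(0.0), np.float64(2.02), np.float64(0.33)), (np.float64(0.0), np.float64(2.06), np.float64(0.39))]
```

Tilt about tool x by -0.2 here, which takes the wrist past its limit. Then lower to h ≈ 0.06 and undo the tilt.

```bash
python3 -m inch '1 0 0 0 -.05 0 0;1 0 0 0 -.05 0 0;1 0 0 0 -.05 0 0;1 0 0 0 -.05 0 0;1 0 0 0 0 0 0;1 0 0 0 0 0 0;1 0 0 0 0 0 0' >/dev/null
python3 - <<'E'
from tgt import *
state();Rp=pick(np.radians(17),ah);g=np.array([.476,-.05,.027])+.008*Rp[:,2];delta(g+[0,0,.06],Rp@R.from_rotvec([-.2,0,0]).as_matrix())
E
```

```text
5.2333 [ 0.4564 -0.0558  0.1295] 
 [[-0.488  0.863  0.129]
 [ 0.825  0.505 -0.254]
 [-0.285 -0.018 -0.959]] [-0.289  0.728  0.197  2.304  1.39   0.146 -0.997] [-0.8  0.1  0.7] 0.9965648405261016 0.0
tool shift mm [ 7.3 20.8 49.8] turn [-0.22  -0.008 -0.007]
```

```bash
python3 -m inch '1 0 0 0 -.05 0 0;1 0 0 0 -.05 0 0;1 0 0 0 -.05 0 0;1 0 .004 .008 -.03 0 0;1 .002 .005 .008 0 0 0;1 .002 .005 .008 0 0 0;1 .002 .005 .008 0 0 0;1 0 0 0 0 0 0;1 0 0 0 0 0 0' >/dev/null
python3 - <<'E'
from tgt import *
state();Rp=pick(np.radians(17),ah);g=np.array([.476,-.05,.027])+.008*Rp[:,2];delta(g+[0,0,.05],Rp)
E
```

```text
5.9833 [ 0.4736 -0.049   0.0973] 
 [[-0.492  0.84   0.228]
 [ 0.822  0.535 -0.197]
 [-0.287  0.09  -0.954]] [-0.023  0.792 -0.2    2.348  2.034  0.419 -1.628] [-0.6  0.1  0.2] 1.0034246132746818 0.0
tool shift mm [ 3.8 -1.1 28. ] turn [ 0.094 -0.005 -0.001]
```

```bash
python3 -m inch '1 .001 0 .007 .0235 0 0;1 .001 0 .007 .0235 0 0;1 .001 0 .007 .0235 0 0;1 .001 0 .007 .0235 0 0;1 0 0 0 0 0 0;1 0 0 0 0 0 0' >/dev/null
python3 - <<'E'
from tgt import *
state();Rp=pick(np.radians(17),ah);g=np.array([.476,-.05,.027])+.008*Rp[:,2];delta(g,Rp)
im,d=snapshot("wrist");P=pts("wrist",d);im=im.astype(int)
p=P.reshape(-1,3);c=im.reshape(-1,3)
near=(d.ravel()>0)&(np.hypot(p[:,0]-.48,p[:,1]+.06)<.1)
m=near&(c.min(1)>150)&(p[:,2]>.043)&(p[:,2]<.058);k=near&(c[:,0]>180)&(c[:,2]<90)&(p[:,2]>.02)&(p[:,2]<.06)
for q in(p[m],p[k]):
    if len(q)>20: print(len(q),q.mean(0).round(4),cv2.minAreaRect(q[:,:2].astype(np.float32)))
E
```

```text
6.4833 [ 0.4768 -0.052   0.0702] 
 [[-0.492  0.858  0.149]
 [ 0.821  0.514 -0.246]
 [-0.288  0.001 -0.958]] [-0.136  0.853 -0.048  2.277  1.874  0.323 -1.498] [ 0.2  0.6 -0.4] 1.0002622831778776 0.0
tool shift mm [14.5  0.3 48.7] turn [ 0.001 -0.005 -0.001]
8172 [ 0.4826 -0.062   0.0492] ((0.4852118492126465, -0.06567066162824631), (0.050587836652994156, 0.09382862597703934), 30.51384735107422)
2593 [ 0.4507 -0.006   0.04  ] ((0.45150673389434814, -0.008475281298160553), (0.03424803912639618, 0.02237788774073124), 29.45585060119629)
```

```bash
python3 -m inch '1 .0018 0 .0061 0 0 0;1 .0018 0 .0061 0 0 0;1 .0018 0 .0061 0 0 0;1 .0018 0 .0061 0 0 0;1 .0018 0 .0061 0 0 0;1 .0018 0 .0061 0 0 0;1 .0018 0 .0061 0 0 0;1 .0018 0 .0061 0 0 0;1 0 0 0 0 0 0' && python3 -m inch '-1 0 0 0 0 0 0;-1 0 0 0 0 0 0;-1 0 0 0 0 0 0;-1 0 0 0 0 0 0;-1 0 0 0 0 0 0;-1 0 0 0 0 0 0;-1 0 0 0 0 0 0;-1 0 0 0 0 0 0' 30; python3 -c "
from h import *;state()"
```

```text
clock: 7.28
tool_pos: [0.4764, -0.0527, 0.0179]
eef_rot: [0.488, 0.861, -0.071, 0.126]
contact_force: [-0.7, 0.2, -1.1]
opening: 0.999
finger_force: 0.0
clock: 7.95
tool_pos: [0.4771, -0.0525, 0.0194]
eef_rot: [0.488, 0.861, -0.071, 0.127]
contact_force: [-0.1, 1.5, 3.1]
opening: 0.565
finger_force: 30.0
7.95 [ 0.4771 -0.0525  0.0194] 
 [[-0.491  0.858  0.149]
 [ 0.822  0.513 -0.246]
 [-0.287  0.002 -0.958]] [-0.054  0.972 -0.179  2.272  2.02   0.465 -1.648] [-0.1  1.5  3.1] 0.5646424500977052 29.997850771760568
```

```bash
python3 -m inch '-1 -.002 0 -.0067 0 0 0;-1 -.004 0 -.0134 0 0 0;-1 -.004 0 -.0134 0 0 0;-1 -.004 0 -.0134 0 0 0;-1 -.004 0 -.0134 0 0 0;-1 -.004 0 -.0134 0 0 0;-1 -.004 0 -.0134 0 0 0;-1 -.004 0 -.0134 0 0 0;-1 -.004 0 -.0134 0 0 0;-1 -.004 0 -.0134 0 0 0;-1 0 0 0 0 0 0'; cat > p3.py <<'E'
from tgt import *
state()
q=np.array(get_state()["q"]);phi=np.radians(16.7);rng=np.random.default_rng(2);c=[]
for psi in(-40,-33,-26,-20):
  Rf=place(phi,np.radians(psi))
  for y in(-.03,-.01,.02):
    for b in sols(np.array([.588,y,.135])+.008*Rf[:,2],Rf,6,rng):
        if all(ok(q+(b-q)*t,1) for t in np.linspace(.1,1,25)): c.append((abs(b-q).max(),psi,y,b))
c.sort(key=lambda x:x[0])
for x in c[:5]: print(x[0].round(2),x[1],x[2],x[3].round(2))
_,psi,y,b=c[0]
# body-twist segments
T=fk(q,s7,LF);K=4;qq=q
for k in range(1,K+1):
    W=fk(q+(b-q)*k/K,s7,LF);D_=np.linalg.inv(T)@W
    rv=R.from_matrix(D_[:3,:3]).as_rotvec()
    n=int(max(np.ceil(np.linalg.norm(rv)/.08),np.ceil(np.linalg.norm(D_[:3,3])/.02)))
    # constant row: position sum over rows of exp((i)rv/n) shift
    M=sum(R.from_rotvec(rv*i/n).as_matrix() for i in range(n));sh=np.linalg.solve(M,D_[:3,3])
    for i in range(n):
        A=np.eye(4);A[:3,:3]=R.from_rotvec(rv/n).as_matrix();A[:3,3]=sh
        T=T@A;qq,l=follow(qq,[(T[:3,3],T[:3,:3])],3)
        if not ok(qq,1) : print('bad',k,i,pp(qq,1)[1].round(3))
    print('seg',n,sh.round(4),(rv/n).round(4),'err',l[-1][1].round(3),T[:3,3].round(3),qq.round(2))
E
python3 p3.py
```

```text
clock: 8.87
tool_pos: [0.4765, -0.0529, 0.1435]
eef_rot: [0.489, 0.86, -0.071, 0.127]
contact_force: [0.3, 0.2, -1.7]
opening: 0.567
finger_force: 30.0
8.8667 [ 0.4765 -0.0529  0.1435] 
 [[-0.49   0.859  0.149]
 [ 0.823  0.512 -0.247]
 [-0.288  0.002 -0.958]] [-0.23   0.692  0.105  2.253  1.177  0.22  -0.772] [ 0.3  0.2 -1.7] 0.5668199005092522 29.99584809411317
1.33 -33 -0.03 [-0.93  1.55  0.76  2.39  2.51  0.99  0.45]
1.35 -26 -0.01 [-0.88  1.55  0.68  2.46  2.53  1.23  0.47]
1.39 -40 -0.03 [-1.05  1.61  0.93  2.3   2.57  0.64  0.34]
1.49 -26 -0.03 [-0.67  1.45  0.4   2.49  2.41  1.47  0.72]
1.51 -26 0.02 [-1.06  1.67  0.91  2.42  2.69  0.98  0.22]
seg 11 [-0.0008 -0.0066  0.0055] [ 0.0305 -0.0167 -0.0701] err 0.0 [ 0.442 -0.12   0.105] [-0.34  0.89  0.16  2.29  1.5   0.5  -0.47]
seg 11 [-0.0023 -0.0041  0.0021] [ 0.0311 -0.0135 -0.0719] err 0.0 [ 0.471 -0.163  0.122] [-0.48  1.08  0.25  2.33  1.77  0.77 -0.09]
seg 11 [-0.0049 -0.0053 -0.0008] [ 0.0327 -0.0098 -0.0718] err 0.0 [ 0.54  -0.134  0.143] [-0.64  1.26  0.38  2.37  2.04  0.99  0.31]
seg 11 [-0.0054 -0.0089 -0.0025] [ 0.0337 -0.0046 -0.0706] err 0.0 [ 0.594 -0.034  0.133] [-0.8   1.43  0.51  2.4   2.33  1.17  0.71]
```

```bash
python3 -m inch '-1 -.004 0 -.0134 0 0 0;-1 -.004 0 -.0134 0 0 0;-1 -.004 0 -.0134 0 0 0;-1 -.004 0 -.0134 0 0 0;-1 -.004 0 -.0134 0 0 0;-1 -.004 0 -.0134 0 0 0;-1 0 0 0 0 0 0' >/dev/null; sed -i 's/B\[:,2\].min()>.05/B[:,2].min()>.085/' plan.py; sed -i 's/.588,y,.135/.588,y,.165/' p3.py; sed -i "s/    print('seg'/    print(pp(qq,1)[1][:,2].min().round(3),end=' ');print('seg'/" p3.py; python3 p3.py
```

```text
9.45 [ 0.4772 -0.0536  0.227 ] 
 [[-0.489  0.859  0.151]
 [ 0.823  0.511 -0.248]
 [-0.29   0.003 -0.957]] [-0.045  0.514 -0.179  2.168  0.822  0.507 -0.396] [ 0.6 -0.8 -0.9] 0.5645567523405294 29.996219433378428
1.31 -40 0.02 [-1.02  1.35  0.66  2.27  2.1   0.76  0.92]
1.37 -40 -0.03 [-0.78  1.27  0.41  2.34  2.11  1.08  0.97]
1.45 -26 -0.01 [-0.54  1.28  0.08  2.5   2.27  1.62  1.01]
1.48 -33 -0.01 [-0.84  1.34  0.51  2.41  2.3   1.12  0.79]
1.53 -40 0.02 [-0.83  1.22  0.32  2.28  1.94  1.08  1.13]
0.152 seg 11 [ 0.0006 -0.0014  0.0062] [ 0.0222 -0.0126 -0.0695] err 0.0 [ 0.476 -0.079  0.162] [-0.18  0.72 -0.14  2.19  1.2   0.68 -0.13]
0.114 seg 11 [-0.0017 -0.0001  0.0027] [ 0.026  -0.0095 -0.0721] err 0.0 [ 0.497 -0.095  0.14 ] [-0.33  0.9  -0.11  2.22  1.47  0.91  0.25]
0.105 seg 11 [-0.0043 -0.0028 -0.0009] [ 0.0305 -0.0032 -0.0728] err 0.0 [ 0.546 -0.069  0.148] [-0.5   1.06 -0.03  2.25  1.69  1.12  0.71]
0.1 seg 11 [-0.003  -0.008  -0.0035] [ 0.0322  0.0075 -0.0725] err 0.0 [0.594 0.015 0.163] [-0.7   1.18  0.09  2.28  1.89  1.29  1.23]
```

```bash
python3 -m inch '-1 .0006 -.0014 .0062 .0222 -.0126 -.0695;-1 .0006 -.0014 .0062 .0222 -.0126 -.0695;-1 .0006 -.0014 .0062 .0222 -.0126 -.0695;-1 .0006 -.0014 .0062 .0222 -.0126 -.0695;-1 .0006 -.0014 .0062 .0222 -.0126 -.0695;-1 .0006 -.0014 .0062 .0222 -.0126 -.0695;-1 .0006 -.0014 .0062 .0222 -.0126 -.0695;-1 .0006 -.0014 .0062 .0222 -.0126 -.0695;-1 .0006 -.0014 .0062 .0222 -.0126 -.0695;-1 .0006 -.0014 .0062 .0222 -.0126 -.0695;-1 .0006 -.0014 .0062 .0222 -.0126 -.0695;-1 0 0 0 0 0 0' >/dev/null
python3 -m inch '-1 -.0017 0 .0027 .026 -.0095 -.0721;-1 -.0017 0 .0027 .026 -.0095 -.0721;-1 -.0017 0 .0027 .026 -.0095 -.0721;-1 -.0017 0 .0027 .026 -.0095 -.0721;-1 -.0017 0 .0027 .026 -.0095 -.0721;-1 -.0017 0 .0027 .026 -.0095 -.0721;-1 -.0017 0 .0027 .026 -.0095 -.0721;-1 -.0017 0 .0027 .026 -.0095 -.0721;-1 -.0017 0 .0027 .026 -.0095 -.0721;-1 -.0017 0 .0027 .026 -.0095 -.0721;-1 -.0017 0 .0027 .026 -.0095 -.0721;-1 0 0 0 0 0 0'; python3 -c "
from h import *;state()"
```

```text
clock: 11.45
tool_pos: [0.4907, -0.1003, 0.1405]
eef_rot: [-0.242, 0.884, -0.4, 0.014]
contact_force: [-0.2, -0.5, -1.8]
opening: 0.566
finger_force: 30.0
11.45 [ 0.4907 -0.1003  0.1405] 
 [[-0.882 -0.417  0.219]
 [-0.44   0.563 -0.7  ]
 [ 0.169 -0.713 -0.68 ]] [-0.325  0.892 -0.093  2.254  1.497  0.895  0.222] [-0.2 -0.5 -1.8] 0.5657588719716677 29.99597660964355
```

On track. Next, segments 3 and 4.

```bash
python3 -m inch '-1 -.0043 -.0028 -.0009 .0305 -.0032 -.0728;-1 -.0043 -.0028 -.0009 .0305 -.0032 -.0728;-1 -.0043 -.0028 -.0009 .0305 -.0032 -.0728;-1 -.0043 -.0028 -.0009 .0305 -.0032 -.0728;-1 -.0043 -.0028 -.0009 .0305 -.0032 -.0728;-1 -.0043 -.0028 -.0009 .0305 -.0032 -.0728;-1 -.0043 -.0028 -.0009 .0305 -.0032 -.0728;-1 -.0043 -.0028 -.0009 .0305 -.0032 -.0728;-1 -.0043 -.0028 -.0009 .0305 -.0032 -.0728;-1 -.0043 -.0028 -.0009 .0305 -.0032 -.0728;-1 -.0043 -.0028 -.0009 .0305 -.0032 -.0728;-1 0 0 0 0 0 0' >/dev/null
python3 -m inch '-1 -.003 -.008 -.0035 .0322 .0075 -.0725;-1 -.003 -.008 -.0035 .0322 .0075 -.0725;-1 -.003 -.008 -.0035 .0322 .0075 -.0725;-1 -.003 -.008 -.0035 .0322 .0075 -.0725;-1 -.003 -.008 -.0035 .0322 .0075 -.0725;-1 -.003 -.008 -.0035 .0322 .0075 -.0725;-1 -.003 -.008 -.0035 .0322 .0075 -.0725;-1 -.003 -.008 -.0035 .0322 .0075 -.0725;-1 -.003 -.008 -.0035 .0322 .0075 -.0725;-1 -.003 -.008 -.0035 .0322 .0075 -.0725;-1 -.003 -.008 -.0035 .0322 .0075 -.0725;-1 0 0 0 0 0 0;-1 0 0 0 0 0 0'; python3 - <<'E'
from tgt import *
state();Rf=place(np.radians(16.7),np.radians(-40));delta(np.array([.585,-.02,.12])+.008*Rf[:,2],Rf)
shot("scene","s2.png");shot("top","t2.png")
a=cv2.imread('pics/s2.png')[50:300,220:500];b=cv2.imread('pics/t2.png')[80:250,220:470]
cv2.imwrite('pics/c2.png',np.hstack([cv2.resize(a,(400,357)),cv2.resize(b,(400,357))]))
E
```

```text
clock: 13.53
tool_pos: [0.5876, 0.0098, 0.1638]
eef_rot: [0.755, -0.275, 0.559, 0.204]
contact_force: [-0.2, -0.3, -1.7]
opening: 0.565
finger_force: 30.0
13.5333 [0.5876 0.0098 0.1638] 
 [[ 0.224 -0.643  0.732]
 [-0.188 -0.766 -0.615]
 [ 0.956  0.    -0.292]] [-0.7    1.146  0.113  2.313  1.91   1.263  1.225] [-0.2 -0.3 -1.7] 0.5652870751189893 29.996083992300555
tool shift mm [-36.9  24.4  37.2] turn [0.001 0.005 0.   ]
```

View pics/c2.png

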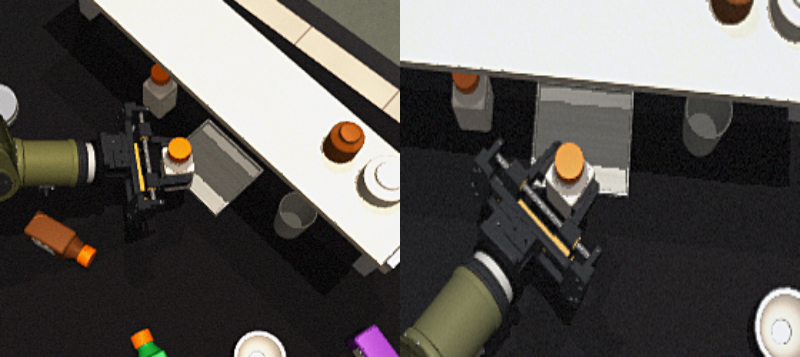

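The bottle is held upright in front of the tray, cap at (180,150) in the left half and (568,160) in the right half of the picture. The left end of the hand is clear of the standing bottle. I'll sidestep right and down, then measure the cap height.

```bash
python3 -m inch '-1 -.0061 .0041 .0062 0 .001 0;-1 -.0061 .0041 .0062 0 .001 0;-1 -.0061 .0041 .0062 0 .001 0;-1 -.0061 .0041 .0062 0 .001 0;-1 -.0061 .0041 .0062 0 .001 0;-1 -.0061 .0041 .0062 0 0 0;-1 0 0 0 0 0 0;-1 0 0 0 0 0 0' >/dev/null; python3 - <<'E'
from tgt import *
state();Rf=place(np.radians(16.7),np.radians(-40))
for n in("top","scene"):
    im,d=snapshot(n);P=pts(n,d);im=im.astype(int);s=get_state();g=np.array(s["tool_pos"])-.008*R.from_quat(s["eef_rot"]).as_matrix()[:,2]
    m=(d>0)&(im[...,0]>150)&(im[...,2]<90)&(np.hypot(P[...,0]-g[0],P[...,1]-g[1])<.04)
    q=P[m];t=q[q[:,2]>np.percentile(q[:,2],60)];print(n,m.sum(),'grasp',g.round(4),'captop',np.percentile(t[:,2],[10,50,90]).round(4),t.mean(0).round(4))
delta(np.array([.665,-.014,.110])+.008*Rf[:,2],Rf)
q=np.array(s["q"])
q,l=follow(q,[(np.array([.665,-.014,.110])+.008*Rf[:,2],Rf),(np.array([.665,-.014,.073])+.008*Rf[:,2],Rf)]);print(q.round(2),l[0][1],l[1][1])
E
```

```text
14.3 [ 0.5909 -0.0258  0.1177] 
 [[ 0.223 -0.642  0.734]
 [-0.18  -0.767 -0.616]
 [ 0.958  0.005 -0.286]] [-0.629  1.267  0.119  2.314  2.     1.328  1.111] [-0.7  0.2 -1.4] 0.5623937808581712 29.996363025857136
top 190 grasp [ 0.5852 -0.0204  0.1204] captop [0.1819 0.1826 0.1847] [ 0.5879 -0.02    0.1829]
scene 174 grasp [ 0.5853 -0.02    0.1207] captop [0.1813 0.1821 0.1832] [ 0.5863 -0.0223  0.1822]
tool shift mm [  6.3 -55.8  58. ] turn [-0.001 -0.001  0.004]
[-0.57  1.35  0.14  2.04  2.01  1.24  1.27] 4.4822909330670367e-07 2.176274859468846e-08
```

```bash
python3 -m inch '-1 .0006 -.0056 .0058 0 0 0;-1 .0006 -.0056 .0058 0 0 0;-1 .0006 -.0056 .0058 0 0 0;-1 .0006 -.0056 .0058 0 0 0;-1 .0006 -.0056 .0058 0 0 0;-1 .0006 -.0056 .0058 0 0 0;-1 .0006 -.0056 .0058 0 0 0;-1 .0006 -.0056 .0058 0 0 0;-1 .0006 -.0056 .0058 0 0 0;-1 .0006 -.0056 .0058 0 0 0;-1 0 0 0 0 0 0;-1 0 0 0 0 0 0' >/dev/null; python3 - <<'E'
from tgt import *
state();Rf=place(np.radians(16.7),np.radians(-40));delta(np.array([.665,-.014,.0745])+.008*Rf[:,2],Rf)
E
```

```text
15.4 [ 0.6711 -0.019   0.1073] 
 [[ 0.222 -0.642  0.734]
 [-0.181 -0.767 -0.616]
 [ 0.958  0.004 -0.286]] [-0.581  1.245  0.168  2.094  2.014  1.208  1.322] [-0.3  0.7 -2.5] 0.5645870302155163 29.996510620694607
tool shift mm [-33.7  -0.    9.8] turn [-0.001 -0.002  0.004]
```

Now lower to about 2 mm above contact, then creep down.

```bash
python3 -m inch '-1 -.0048 0 .0014 0 0 0;-1 -.0048 0 .0014 0 0 0;-1 -.0048 0 .0014 0 0 0;-1 -.0048 0 .0014 0 0 0;-1 -.0048 0 .0014 0 0 0;-1 -.0048 0 .0014 0 0 0;-1 -.0048 0 .0014 0 0 0;-1 0 0 0 0 0 0;-1 0 0 0 0 0 0'; python3 -m inch '-1 -.001 0 .0003 0 0 0;-1 -.001 0 .0003 0 0 0;-1 0 0 0 0 0 0'
```

```text
clock: 16.15
tool_pos: [0.6706, -0.0189, 0.0719]
eef_rot: [0.754, -0.272, 0.561, 0.205]
contact_force: [0.7, 0.4, -2.3]
opening: 0.564
finger_force: 30.0
clock: 16.4
tool_pos: [0.6708, -0.019, 0.0718]
eef_rot: [0.753, -0.272, 0.562, 0.206]
contact_force: [-4.2, 1.8, 4.3]
opening: 0.567
finger_force: 30.0
```

```bash
python3 -m inch '.3 0 0 0 0 0 0;.3 0 0 0 0 0 0;.9 0 0 0 0 0 0;.9 0 0 0 0 0 0;.9 0 0 0 0 0 0;.9 0 0 0 0 0 0;.9 0 0 0 0 0 0'; python3 - <<'E'
from tgt import *
state()
shot("scene","s3.png");shot("wrist","w3.png");a=cv2.imread('pics/s3.png')[80:230,260:480];b=cv2.imread('pics/w3.png')
cv2.imwrite('pics/c3.png',np.hstack([cv2.resize(a,(400,273)),cv2.resize(b,(400,273))]))
E
```

```text
clock: 16.98
tool_pos: [0.6707, -0.0189, 0.0702]
eef_rot: [0.754, -0.272, 0.561, 0.205]
contact_force: [-0.2, -0.2, 0.2]
opening: 0.945
finger_force: 0.0
16.9833 [ 0.6707 -0.0189  0.0702] 
 [[ 0.222 -0.641  0.735]
 [-0.18  -0.767 -0.615]
 [ 0.958  0.004 -0.286]] [-0.578  1.318  0.158  2.059  2.014  1.227  1.289] [-0.2 -0.2  0.2] 0.9454775743537155 0.0
```

View pics/c3.png

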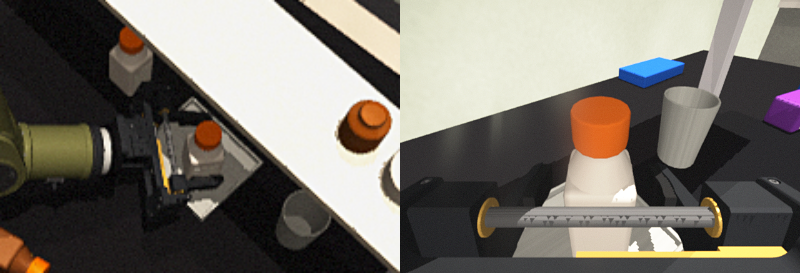

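The bottle stands free in the tray: cap at (208,133) in the left half, upright between the open fingers in the wrist view. Now back straight out along the tool.

```bash
python3 -m inch '.9 0 0 -.005 0 0 0;.9 0 0 -.01 0 0 0;.9 0 0 -.01 0 0 0;.9 0 0 -.01 0 0 0;.9 0 0 -.01 0 0 0;.9 0 0 -.01 0 0 0;.9 0 0 -.01 0 0 0;.9 0 0 -.01 0 0 0;.9 0 0 -.01 0 0 0;.9 0 0 -.01 0 0 0;.9 0 0 -.01 0 0 0;.9 0 0 0 0 0 0;.9 0 0 0 0 0 0;.9 0 0 0 0 0 0'; python3 - <<'E'
from tgt import *
state()
im,d=shot("scene","s4.png");P=np.load('pics/s4.npy');im=im.astype(int)
m=(d>0)&(im[...,0]>100)&(im[...,2]<70)&(im[...,0]>1.8*im[...,1])&(np.hypot(P[...,0]-.665,P[...,1]+.014)<.05)
q=P[m];t=q[q[:,2]>np.percentile(q[:,2],60)];print(m.sum(),t.mean(0).round(4),np.percentile(t[:,2],[10,50,90]))
shot("wrist","w4.png");a=cv2.imread('pics/s4.png')[80:230,260:480];b=cv2.imread('pics/w4.png')
cv2.imwrite('pics/c4.png',np.hstack([cv2.resize(a,(400,273)),cv2.resize(b,(400,273))]))
E
```

```text
clock: 18.25
tool_pos: [0.5938, 0.0455, 0.1004]
eef_rot: [0.754, -0.272, 0.561, 0.205]
contact_force: [0.2, 0.2, 0.1]
opening: 0.949
finger_force: 0.0
18.25 [0.5938 0.0455 0.1004] 
 [[ 0.221 -0.641  0.735]
 [-0.18  -0.767 -0.616]
 [ 0.958  0.004 -0.285]] [-0.742  1.268  0.081  2.193  1.839  1.274  1.233] [0.2 0.2 0.1] 0.9494790445925526 0.0
152 [ 0.6645 -0.0168  0.1358] [0.13455078 0.13553448 0.13743472]
```

View pics/c4.png

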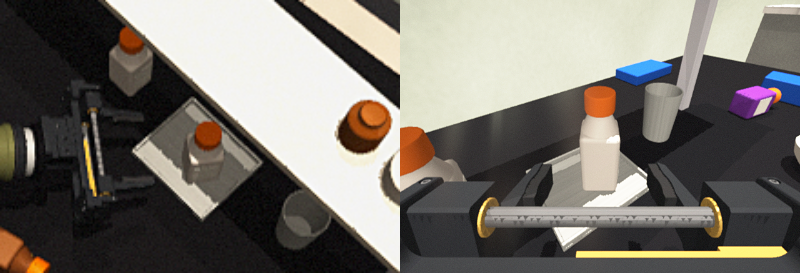

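The bottle stands upright in the tray (cap at (208,133) left, (600,100) right) and the gripper is clear of everything. Cap top reads 0.135 m against the expected 0.134 m. Handing in.

```bash
python3 -c "
from h import *;print(r.finish_job())"
```

```text
the job is handed in; nothing more can be done
None
```

The white bottle is standing upright, cap up, on the tray floor and released. The gripper is backed clear, I saw no sign that any bystander moved, and I handed the job in at about 18 s; the judge's result was not shown.

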